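# Make up the staining kit and the labelling kit

### The job

Make up the two kits from the stock on the bench. The staining kit's tray gets the tall white bottle, the small dropper bottle and the timer, display up, each set fully down in the well or recess that fits it; the labelling kit's tray gets the marker, laid in its slot, and the roll of tape, threaded flat over the spindle. Keep the two bottles upright all the way, and leave the wash bottle and the dish of cotton where they are.

Things in the scene. Friction and masses are not known exactly. Their poses are not given: they have to be found in the camera images.
- tray_staining: White tray with dark foam, fixed, 134 (x) x 196 (y) mm, walls 28, foam top 24 above bench. Origin: centre of underside, z up. Pockets (x,y of centre; floor above bench, mm): timer recess 76x76 (0,-45; 14) with finger notches 38 wide out to x -58 and 58; dropper well dia 36 (-33,48; 10); tall-bottle well dia 50 (30,48; 4). Wells lie close: a bottle already placed bars the hand from low things beside it.
- tray_labelling: White tray, fixed, 146 (x) x 170 (y) mm, walls 28 high. Origin: centre of underside, z up. At -x a dark foam block, top 16 above bench, with the marker slot along y: 24 x 147 mm, centre (-43,0), floor 8 above bench; finger cut-out 42 long (y), x -67 to -19, at its middle. At +x the bare floor, 4 above bench, with the tape's upright grey spindle at (28,0): dia 11, coned tip, top 24 above bench.
- white_bottle_center (a point): Tall white bottle with screw cap, upright, about 39 mm in diameter, 150 mm high, 0.16 kg. Point: on its axis half-way up (75 mm above its foot); z along the bottle. Straight-sided and grippable up to about 115 mm above its foot; a grip at 100 to 115 mm keeps the hand clear of the cap.
- dropper_center (a point): Small amber dropper bottle with nozzle cap, upright, 73 mm high, 0.03 kg; body 25 mm in diameter up to about 40 mm above its foot, the nozzle above is thin. Point: on its axis, half-way up (36 mm above its foot); z along the bottle. Grip the body.
- timer_center (a point): White square bench timer with a display, lying flat, 64 x 64 mm, 19 mm thick (sides 17 mm high), 0.06 kg. Point: its centre, half-way up (9.5 mm above its underside); x and y along its sides, z up out of its display.
- tape_center (a point): Roll of tan paper tape, lying flat, 62 mm outside diameter, 19 mm high, with an open round core of 33 mm; 0.05 kg. On the spindle it has about 6 mm of play each way. Point: on its axis, half-way up (9.5 mm); z along its axis.
- marker_center (a point): White marker pen with a dark cap, lying flat, 135 mm long, 16 mm thick, 0.016 kg. Point: its centre (8 mm above the bench); y along the pen.
- wash_center (a point): Bystander: white wash bottle with a bent red spout, upright, 190 mm high, body 65 mm thick. Point: on the bottle 67 mm above the bench.
- dish_center (a point): Bystander: shallow round white dish with cotton balls, 125 mm in diameter, 42 mm high. Point: its centre, 21 mm above the bench.

How it is judged:
At the end, for the whole second after the job is handed in: White bottle, dropper and timer within 10 mm of their pockets' centres, marker of its slot's (and along it to 0.15 rad), tape within 15 mm of the spindle, each no more than 4 mm above fully seated, upright or flat (tilt under 0.15, 0.2, 0.12, tape 0.12 rad), released and at rest (x of white_bottle_center in the frame of tray_staining between 0.02 and 0.04 m and y of white_bottle_center in the frame of tray_staining between 0.038 and 0.058 m and z of white_bottle_center in the frame of tray_staining below 0.083 m and angle between white_bottle_center's own z axis and vertical below 0.15 rad and linear speed of each of white_bottle, dropper, timer, tape, marker below 0.02 m/s and x of dropper_center in the frame of tray_staining between -0.043 and -0.023 m and y of dropper_center in the frame of tray_staining between 0.038 and 0.058 m and z of dropper_center in the frame of tray_staining below 0.05 m and angle between dropper_center's own z axis and vertical below 0.2 rad and x of timer_center in the frame of tray_staining between -0.01 and 0.01 m and y of timer_center in the frame of tray_staining between -0.055 and -0.035 m and z of timer_center in the frame of tray_staining below 0.0275 m and angle between each of timer_center, tape_center's own z axis and vertical below 0.12 rad and x of tape_center in the frame of tray_labelling between 0.013 and 0.043 m and y of tape_center in the frame of tray_labelling between -0.015 and 0.015 m and z of tape_center in the frame of tray_labelling below 0.0175 m and x of marker_center in the frame of tray_labelling between -0.053 and -0.033 m and y of marker_center in the frame of tray_labelling between -0.01 and 0.01 m and z of marker_center in the frame of tray_labelling below 0.02 m and angle between the y axis of marker_center and the y axis of tray_labelling, either way round below 0.15 rad); the robot touches nothing.
It fails at once if the tall white bottle is tipped (angle between white_bottle_center's own z axis and vertical above 0.7 rad).
It fails at once if the dropper bottle is tipped (angle between dropper_center's own z axis and vertical above 0.7 rad).
It fails at once if the wash bottle is moved by more than 30 mm (distance of wash_center from where it was at the start of the episode above 0.03 m).
It fails at once if the cotton dish is moved by more than 30 mm (distance of dish_center from where it was at the start of the episode above 0.03 m).
It also fails if it takes over 128 s, if anything falls off the work surface, if the arm or the gripper's body presses on something with over 40 N, if the wrist force passes 120 N, or if a joint passes its speed limit or range.

### The arm

A 7-joint arm with a two-finger parallel gripper is mounted at the origin on a cart in front of the work surface, level with it; the furniture and walls round the work are solid. World frame = base frame: x ahead of the robot, y to its left, z up, the work surface at z = 0. Lengths are in m, angles in rad, forces in N, time in s.
With the tool pointing down it reaches from about 0.35 to 0.9 m from the base axis. Payload 8.1 kg.
Tool frame: the origin (TCP) lies between the finger pads; the fingertips stand ahead of it and the grasp point (between the pads) is the TCP (arm.nose_length is the z of the fingertips in the tool frame, in m); z points along the fingers, y is the line along which they close (so a half turn about z gives the same grasp; the last joint's range is limited). The gripper opens to 92 mm and grips with 3 to 60 N. Pads are 19 mm wide; open, the fingers measure 130 mm over their backs; the gripper's body (75 mm by 190 mm) begins 47 mm behind the grasp point.
Start: joints at [-1.414, 0.434, 0.025, 1.573, -0.012, 1.134, -0.075], TCP at [0.161, 0.604, 0.246] pointing down, gripper open.
Joint ranges: [-2.62, 2.62], [-0.44, 2.09], [-1.27, 1.32], [0.08, 2.57], [-1.32, 4.46], [0.12, 2], [-2.74, 2.74]. Speed limits (rad/s): [2.22, 2.22, 3.01, 3.01, 3.14, 3.14, 3.14].

### API

Orientations are given as a rotation vector (axis times angle).
In Python, from cell import sensors, optics, arm gives the robot as it stands.
- The arm moves only by the tool arm_command, never from a script. Its argument "deltas" is one flat list of numbers, 7 for each row, row after row: the turn, a rotation vector about the world's x, y, z as a fraction of full scale, then the shift along the world's x, y, z as a fraction of full scale, then the finger opening in mm, from 0 to 91.8. In form: [wx, wy, wz, dx, dy, dz, fingers, wx, wy, wz, dx, dy, dz, fingers, ...]. A call has 1 to 20 rows; each row is the pose to reach, as a shift and turn from the pose commanded when the call began; what a row does not reach only later rows make up. Full scale, the value 1, is 1 m for a shift and 90 degrees for a turn. A row lasts 1/10 s, in which the tool goes at most 50 mm and 8.59 degrees, less where a joint would pass 70% of its speed; a pose out of reach is approached as far as the arm can. A call with a number of a shift or a turn outside -1 to 1 is refused whole. A call with a gripper value outside its range is refused whole. The fingers move at their own pace and stop on an object; "force" is the grip in N (left out, the last holds). Time passes only in rows, so rows that repeat a pose let the fingers close. It gives the time, the measured TCP pose, the force, the opening and the grip force at its end, in the units of the state.
- sensors.observe(): the state, without advancing time (a new reading comes with each control period).
- optics.get_image(name): name is "side" or "top"; returns the picture (420x560x3 uint8, blue, green, red); there is no depth.
- optics.calibration(name): a dict with "camera_matrix" (3x3 intrinsics, pixels), "rvec" (rotation vector, rad) and "tvec" (3), from world to camera coordinates, as OpenCV has them. Camera axes: x right, y down, z forward; pixel columns grow to the right and rows downward; lengths in m; the calibration is good to about 2 mm. A picture is of the moment at which its call begins. calibration takes no time and is no camera call.
- arm.sign_off(): hands the job in; it is judged then, once.
The state is a dict: "clock": time; "joints": joint angles; "dq": joint speeds; "joint_efforts": joint torques, N m; "position": TCP position; "ee_rot": TCP orientation; "force": force on the tool from outside, world axes, zero at the start; "ft_torque": the same for the moment, N m; "width": opening from 0.0 (shut) to 1.0 (fully open); "gripper_force": force on a finger pad.
Only numpy, scipy, OpenCV 4.12 (cv2) and the standard library are available. Lean on these libraries where they do the work, as an engineer would, in place of code of your own. Each camera call takes 0.05 s, during which the arm holds its last target. There are 200 camera calls.

## Working session

There is one attempt and no reset: what is moved stays moved. The work goes in short steps, Python scripts to look and compute and a tool call to move; the robot and the scene stay as the last step left them, time stands still between calls to the robot, and variables do not carry over. Pictures are saved under pics/ and viewed, at most 14 in all, crops included, and the job is handed in when it is done.

Besides the shell and the picture viewer there is one more tool, called after "Emit:" by a JSON object that holds its "api" and its "payload", one argument or row to a line. arm_command: Moves the arm, as the interface text tells. Its arguments: {"type":"object","properties":{"deltas":{"type":"array","items":{"type":"number"}},"force":{"type":"number"}},"required":["deltas"]}

```bash
mkdir -p pics; ls; python3 - <<'E'
from cell import sensors, optics, arm
import cv2
for n in("side","top"):
    cv2.imwrite(f"pics/{n}0.png",optics.get_image(n)); print(n,optics.calibration(n))
print(sensors.observe(), arm.nose_length)
E
```

```text
pics
side {'camera_matrix': array([[404.07567352,   0.        , 279.29220952],
       [  0.        , 404.07567352, 212.79153895],
       [  0.        ,   0.        ,   1.        ]]), 'rvec': array([ 2.07953097, -0.60770572,  0.30213028]), 'tvec': array([-0.5172204 ,  0.23401806,  0.73869414])}
top {'camera_matrix': array([[429.89363971,   0.        , 280.42666969],
       [  0.        , 429.89363971, 204.81508344],
       [  0.        ,   0.        ,   1.        ]]), 'rvec': array([ 2.15743617, -2.10331951,  0.20997457]), 'tvec': array([-0.0139762 ,  0.61240113,  1.05721092])}
{'clock': 0.1, 'joints': array([-1.41362506,  0.43515468,  0.02493671,  1.57398301, -0.01158546,
        1.13400068, -0.07508607]), 'dq': array([ 6.46714844e-05, -2.25613153e-03, -9.52869118e-04, -3.66786878e-04,
        8.48585108e-04, -1.47404224e-04,  1.75216447e-03]), 'joint_efforts': array([ 3.79429024e-03, -6.69128036e+01,  9.88271087e-01, -3.15144145e+01,
       -6.05973601e-02,  3.74936115e-02,  6.79178083e-05]), 'position': array([0.16046073, 0.60361377, 0.24503109]), 'ee_rot': array([-4.06918330e-01, -3.11507026e+00,  2.19906312e-03]), 'force': array([ 0.30387836, -0.35812285, -0.3770424 ]), 'ft_torque': array([ 0.05321946,  0.07090916, -0.0272381 ]), 'gripper_force': 0.0, 'width': 0.9997258671072033} 0.019
```

View pics/side0.png

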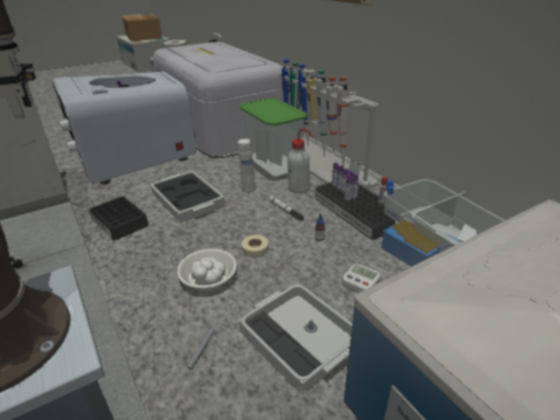

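View pics/top0.png

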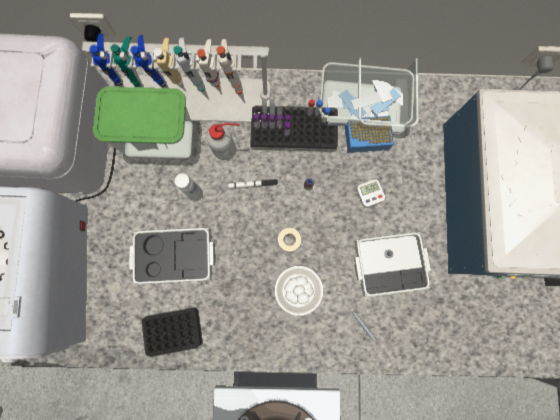

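The top view shows: tall bottle ~(183,182), wash bottle (218,135), marker (252,184), dropper (309,184), timer (371,193), tape (290,239), dish (299,290), staining tray (172,256), labelling tray (393,263). The side view shows the same things. Next I enlarge both.

```bash
python3 - <<'E'
import cv2
t=cv2.imread("pics/top0.png");s=cv2.imread("pics/side0.png")
cv2.imwrite("pics/topc.png",cv2.resize(t[160:310,120:440],None,fx=2.5,fy=2.5,interpolation=cv2.INTER_CUBIC))
cv2.imwrite("pics/sidec.png",cv2.resize(s[130:370,140:400],None,fx=2.5,fy=2.5,interpolation=cv2.INTER_CUBIC))
E
```

```text
(no output)
```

View pics/topc.png

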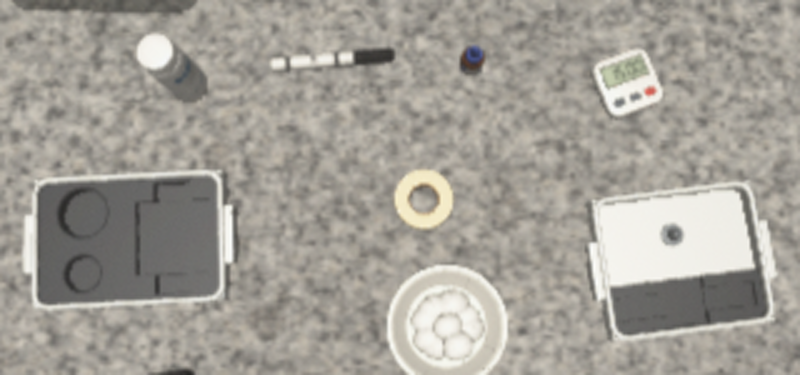

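View pics/sidec.png

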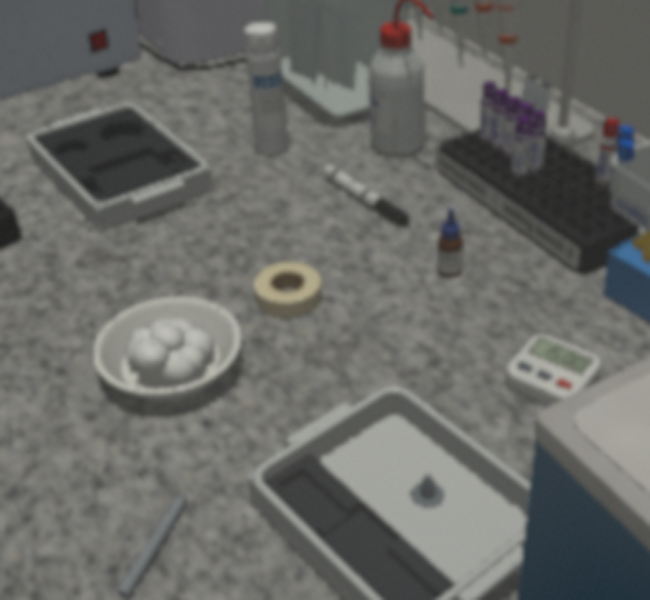

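Top crop: bottle cap (155,48), dropper tip (475,52), timer (627,82), tape (424,199), marker ends (272,64)-(394,55), spindle (672,234), wells (84,213), (84,273). The side crop shows the matching points; the labelling tray is partly hidden at its right end. Next I triangulate.

```bash
cat > h.py <<'E'
import numpy as np, cv2
from cell import sensors, optics, arm
C={n:optics.calibration(n) for n in("side","top")}
def P(n):
    c=C[n];R=cv2.Rodrigues(c["rvec"])[0];return c["camera_matrix"]@np.c_[R,c["tvec"]]
def tri(t,s):
    X=cv2.triangulatePoints(P("top"),P("side"),np.float64(t),np.float64(s)).ravel();return X[:3]/X[3]
def onz(n,uv,z):
    c=C[n];R=cv2.Rodrigues(c["rvec"])[0];o=-R.T@c["tvec"].ravel()
    d=R.T@np.linalg.inv(c["camera_matrix"])@np.r_[uv,1];return o+d*(z-o[2])/d[2]
def proj(n,X):
    c=C[n];return cv2.projectPoints(np.float64(X).reshape(-1,3),c["rvec"],c["tvec"],c["camera_matrix"],None)[0].reshape(-1,2)
E
python3 - <<'E'
from h import *
np.set_printoptions(precision=4,suppress=True)
ct=lambda x,y:np.array([(x+.5)/2.5-.5+120,(y+.5)/2.5-.5+160])
cs=lambda x,y:np.array([(x+.5)/2.5-.5+140,(y+.5)/2.5-.5+130])
D=dict(cap=((155,48),(260,28),.15),drop=((475,52),(450,213),.073),timer=((627,82),(554,366),.019),tape=((424,199),(288,282),.019),
mkA=((272,64),(328,172),.008),mkB=((394,55),(404,216),.008),sp=((672,234),(428,475),.024),
s1=((35,180),(130,104),.028),s2=((222,172),(207,165),.028),s3=((223,300),(100,205),.028),s4=((37,305),(32,143),.028),
l1=((595,200),(395,392),.028),l4=((614,335),(258,480),.028))
for k,(t,s,z) in D.items(): print(k,tri(ct(*t),cs(*s)),onz("top",ct(*t),z),onz("side",cs(*s),z))
print("topz only")
for k,(t,z) in dict(l2=((750,186),.028),l3=((773,317),.028),welltall=((84,213),.024),welldrop=((84,273),.024),
 bfoot=((195,93),0),tmA=((594,68),.017),tmB=((645,49),.017),tmC=((662,98),.017),tmD=((616,116),.017),dish=((447,325),.042)).items(): print(k,onz("top",ct(*t),z))
E
```

```text
cap [0.6504 0.2406 0.1489] [0.6518 0.2398 0.15  ] [0.6471 0.2384 0.15  ]
drop [ 0.6769 -0.0728  0.0674] [ 0.6754 -0.0723  0.073 ] [ 0.672  -0.0795  0.073 ]
timer [ 0.661  -0.2425  0.0136] [ 0.6599 -0.2414  0.019 ] [ 0.6565 -0.2467  0.019 ]
tape [ 0.5278 -0.0246  0.0186] [ 0.5276 -0.0245  0.019 ] [ 0.5278 -0.0251  0.019 ]
mkA [0.6726 0.1443 0.0044] [0.6719 0.1438 0.008 ] [0.6694 0.1391 0.008 ]
mkB [0.6838 0.0112 0.0149] [0.6856 0.0112 0.008 ] [0.6896 0.0197 0.008 ]
sp [ 0.4981 -0.2865  0.0211] [ 0.4969 -0.2852  0.024 ] [ 0.4978 -0.2889  0.024 ]
s1 [0.5359 0.3836 0.0267] [0.5361 0.3831 0.028 ] [0.5347 0.3813 0.028 ]
s2 [0.5481 0.188  0.0334] [0.5496 0.1885 0.028 ] [0.5506 0.1967 0.028 ]
s3 [0.4196 0.179  0.0324] [0.4174 0.1803 0.028 ] [0.4239 0.185  0.028 ]
s4 [0.4083 0.3733 0.0173] [0.4077 0.37   0.028 ] [0.405  0.3532 0.028 ]
l1 [ 0.529  -0.204   0.0227] [ 0.5302 -0.2038  0.028 ] [ 0.5237 -0.208   0.028 ]
l4 [ 0.392  -0.2236  0.0217] [ 0.3917 -0.2221  0.028 ] [ 0.3901 -0.229   0.028 ]
topz only
l2 [ 0.5492 -0.3679  0.028 ]
l3 [ 0.4138 -0.3869  0.028 ]
welltall [0.5033 0.3305 0.024 ]
welldrop [0.4414 0.3257 0.024 ]
bfoot [0.639 0.227 0.   ]
tmA [ 0.6749 -0.2061  0.017 ]
tmB [ 0.6977 -0.262   0.017 ]
tmC [ 0.6437 -0.2795  0.017 ]
tmD [ 0.6226 -0.2294  0.017 ]
dish [ 0.3978 -0.0496  0.042 ]
```

```bash
python3 - <<'E'
from h import *
np.set_printoptions(precision=3,suppress=True)
cs=lambda x,y:np.array([(x+.5)/2.5-.5+140,(y+.5)/2.5-.5+130])
D=dict(lidFR=((184,142),(304,120)),lidFL=((95,141),(268,121)),washcap=((217,131),cs(396,30)),rackFL=((251,148),cs(440,148)),rackFR=((337,149),cs(585,258)),tube=((257,117),cs(490,88)))
for k,(t,s) in D.items(): print(k,tri(t,s))
print("wash near foot top/side",onz("side",cs(397,150),0), "cont foot",onz("side",cs(340,118),0),"sponge front",onz("top",(370,150),.04))
def R(a): return np.array([[np.cos(a),-np.sin(a)],[np.sin(a),np.cos(a)]])
def loc(c,a,p,z): p=np.array(p)/1000; return np.c_[(R(a)@p.T).T+c, np.full(len(p),z)]
circ=lambda x,y,r:[(x+r*np.cos(t),y+r*np.sin(t)) for t in np.linspace(0,6.29,40)]
rect=lambda x,y,w,h:[(x-w/2,y-h/2),(x+w/2,y-h/2),(x+w/2,y+h/2),(x-w/2,y+h/2)]
S=([.4777,.2805],.060);L=([.4705,-.2925],.1246)
items=[loc(*S,rect(0,0,134,196),.028),loc(*S,rect(0,-45,76,76),.024),loc(*S,circ(-33,48,18),.024),loc(*S,circ(30,48,25),.024),
loc(*L,rect(0,0,146,170),.028),loc(*L,circ(28,0,5.5),.022),loc(*L,rect(-43,0,24,147),.016),loc(*L,rect(-43,0,48,42),.016),
loc([.6597,-.2435],.40,rect(0,0,64,64),.017),loc([.5277,-.0245],0,circ(0,0,31),.019),loc([.5277,-.0245],0,circ(0,0,16.5),.019),
loc([.678,.0776],.092,rect(0,0,16,135),.008),loc([.676,-.0725],0,circ(0,0,12.5),.04),loc([.676,-.0725],0,circ(0,0,12.5),.0),loc([.651,.2398],0,circ(0,0,19.5),.0),loc([.651,.2398],0,circ(0,0,19.5),.115)]
for n,(x0,y0,x1,y1,f) in dict(top=(120,160,440,310,2.5),side=(140,130,400,370,2.5)).items():
    im=cv2.resize(cv2.imread(f"pics/{n}0.png")[y0:y1,x0:x1],None,fx=f,fy=f,interpolation=cv2.INTER_CUBIC)
    for it in items:
        q=((proj(n,it)-[x0,y0]+.5)*f-.5); cv2.polylines(im,[np.int32(np.round(q*16))],True,(0,0,255),1,cv2.LINE_AA,4)
    cv2.imwrite(f"pics/{n}ov.png",im)
E
```

```text
lidFR [0.773 0.213 0.182]
lidFL [0.799 0.462 0.098]
washcap [0.777 0.163 0.143]
rackFL [0.776 0.083 0.03 ]
rackFR [ 0.78  -0.151  0.021]
tube [0.836 0.068 0.094]
wash near foot top/side [0.768 0.148 0.   ] cont foot [0.754 0.252 0.   ] sponge front [ 0.773 -0.237  0.04 ]
```

View pics/topov.png

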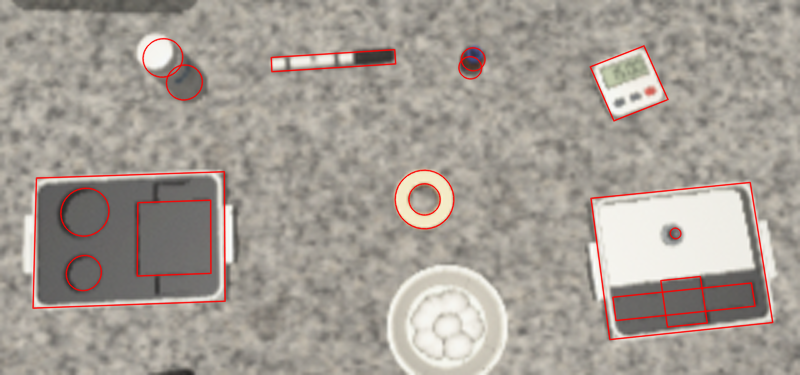

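View pics/sideov.png

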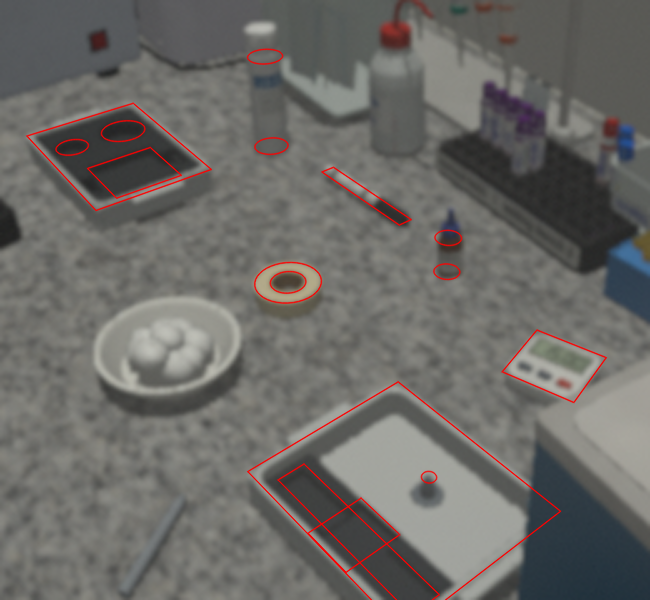

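The overlays fit: model outlines lie within a few crop pixels in both views (spindle really at ~(671,234) in the top crop), and triangulated heights match the text. Setting out for the timer.

Emit:
{"api": "arm_command", "payload": {
  "deltas": [0, 0, 0.42, 0.499, -0.847, -0.05, 91.8, 0, 0, 0.42, 0.499, -0.847, -0.05, 91.8, 0, 0, 0.42, 0.499, -0.847, -0.05, 91.8, 0, 0, 0.42, 0.499, -0.847, -0.05, 91.8, 0, 0, 0.42, 0.499, -0.847, -0.05, 91.8, 0, 0, 0.42, 0.499, -0.847, -0.05, 91.8, 0, 0, 0.42, 0.499, -0.847, -0.05, 91.8, 0, 0, 0.42, 0.499, -0.847, -0.05, 91.8, 0, 0, 0.42, 0.499, -0.847, -0.05, 91.8, 0, 0, 0.42, 0.499, -0.847, -0.05, 91.8, 0, 0, 0.42, 0.499, -0.847, -0.05, 91.8, 0, 0, 0.42, 0.499, -0.847, -0.05, 91.8, 0, 0, 0.42, 0.499, -0.847, -0.05, 91.8, 0, 0, 0.42, 0.499, -0.847, -0.05, 91.8, 0, 0, 0.42, 0.499, -0.847, -0.05, 91.8, 0, 0, 0.42, 0.499, -0.847, -0.05, 91.8, 0, 0, 0.42, 0.499, -0.847, -0.05, 91.8, 0, 0, 0.42, 0.499, -0.847, -0.05, 91.8, 0, 0, 0.42, 0.499, -0.847, -0.05, 91.8, 0, 0, 0.42, 0.499, -0.847, -0.05, 91.8],
  "force": 15
}}

```text
clock: 2.1
position: [0.6599, -0.2466, 0.1948]
ee_rot: [0.621, -3.079, 0.001]
force: [0.9, -0.2, 0.3]
width: 1.001
gripper_force: 0.0
```

```bash
cat >> h.py <<'E'
def shot(name,ct,cs,r=55,f=3.6):
    o=[]
    for n,c in(("top",ct),("side",cs)):
        im=optics.get_image(n); cv2.imwrite(f"pics/raw_{n}_{name}.png",im)
        q=cv2.getRectSubPix(im,(2*r,2*r),c); o.append(cv2.resize(q,None,fx=f,fy=f,interpolation=cv2.INTER_CUBIC))
    cv2.imwrite(f"pics/{name}.png",np.hstack(o))
E
python3 - <<'E'
from h import *
print(sensors.observe()["position"])
shot("t1",(371,193),(361,277))
E
```

```text
[ 0.65994863 -0.24656006  0.19484162]
```

View pics/t1.png

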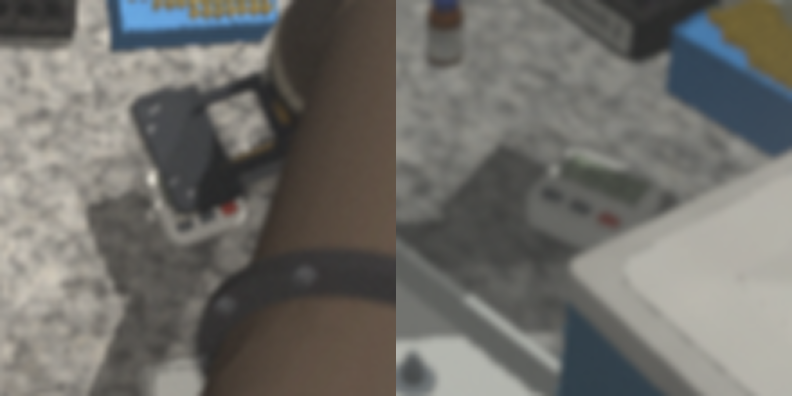

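Emit:
{"api": "arm_command", "payload": {
  "deltas": [0, 0, 0, 0, 0.003, -0.05, 91.8, 0, 0, 0, 0, 0.003, -0.1, 91.8, 0, 0, 0, 0, 0.003, -0.13, 91.8, 0, 0, 0, 0, 0.003, -0.15, 91.8, 0, 0, 0, 0, 0.003, -0.16, 91.8, 0, 0, 0, 0, 0.003, -0.17, 91.8, 0, 0, 0, 0, 0.003, -0.17, 91.8, 0, 0, 0, 0, 0.003, -0.17, 91.8]
}}

```text
clock: 3.0
position: [0.6602, -0.2401, 0.0267]
ee_rot: [-0.624, 3.078, -0.001]
force: [1.2, 0.5, -0.1]
width: 1.002
gripper_force: 0.0
```

Emit:
{"api": "arm_command", "payload": {
  "deltas": [0, 0, 0, 0, -0.003, -0.004, 91.8, 0, 0, 0, 0, -0.003, -0.004, 40, 0, 0, 0, 0, -0.003, -0.004, 40, 0, 0, 0, 0, -0.003, -0.004, 40, 0, 0, 0, 0, -0.003, -0.004, 40, 0, 0, 0, 0, -0.003, -0.004, 40, 0, 0, 0, 0, -0.003, -0.004, 40, 0, 0, 0, 0, -0.003, -0.004, 40, 0, 0, 0, 0, -0.003, -0.004, 40, 0, 0, 0, 0, -0.003, -0.004, 40],
  "force": 15
}}

```text
clock: 4.0
position: [0.6597, -0.2429, 0.0219]
ee_rot: [-0.624, 3.079, 0.0]
force: [0.2, -0.2, 3.0]
width: 0.694
gripper_force: 15.0
```

Emit:
{"api": "arm_command", "payload": {
  "deltas": [0, 0, 0, 0, 0, 0.04, 40, 0, 0, 0, 0, 0, 0.08, 40, 0, 0, 0, 0, 0, 0.12, 40, 0, 0, -0.05, -0.01, 0.03, 0.13, 40, 0, 0, -0.15, -0.03, 0.07, 0.13, 40, 0, 0, -0.24, -0.04, 0.11, 0.13, 40, 0, 0, -0.33, -0.06, 0.15, 0.13, 40, 0, 0, -0.42, -0.08, 0.2, 0.13, 40, 0, 0, -0.51, -0.1, 0.25, 0.13, 40, 0, 0, -0.6, -0.115, 0.3, 0.13, 40, 0, 0, -0.69, -0.13, 0.35, 0.13, 40, 0, 0, -0.78, -0.15, 0.4, 0.13, 40, 0, 0, -0.87, -0.165, 0.44, 0.13, 40, 0, 0, -0.95, -0.18, 0.47, 0.13, 40, 0, 0, -1.0, -0.18, 0.478, 0.13, 40, 0, 0, -1.0, -0.18, 0.478, 0.13, 40]
}}

```text
clock: 5.6
position: [0.4787, 0.2374, 0.1514]
ee_rot: [-1.732, -2.621, 0.0]
force: [1.0, -1.1, -0.4]
width: 0.694
gripper_force: 15.0
```

Emit:
{"api": "arm_command", "payload": {
  "deltas": [0, 0, -0.08, 0, 0, 0, 40, 0, 0, -0.16, 0, 0, 0, 40, 0, 0, -0.217, 0, 0, 0, 40, 0, 0, -0.217, 0, 0, 0, 40, 0, 0, -0.217, 0, 0, 0, 40, 0, 0, -0.217, 0, 0, 0, 40]
}}

```text
clock: 6.2
position: [0.4799, 0.2343, 0.1518]
ee_rot: [2.153, 2.288, 0.0]
force: [0.3, -1.0, 0.1]
width: 0.692
gripper_force: 15.0
```

```bash
python3 - <<'E'
from h import *
print(sensors.observe()["position"])
S=[.4804,.2356,.14]
shot("t2",tuple(map(float,proj("top",S)[0])),tuple(map(float,proj("side",S)[0])))
E
```

```text
[0.47986746 0.23427959 0.15179761]
```

View pics/t2.png

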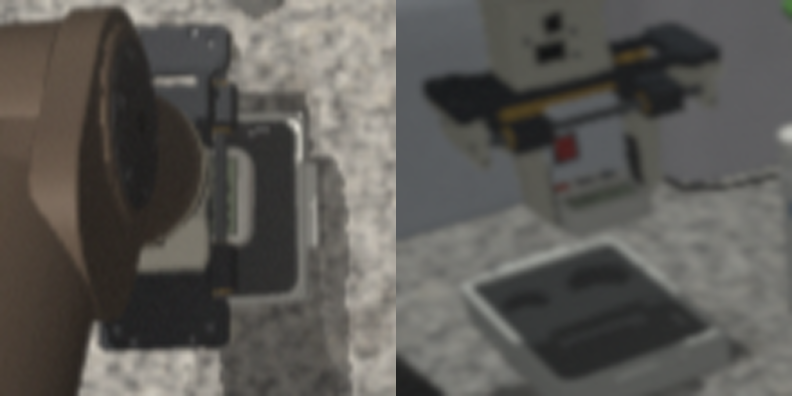

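The timer hangs flat and square between the fingers, right over the recess. Lowering.

Emit:
{"api": "arm_command", "payload": {
  "deltas": [0, 0, 0, 0, 0.002, -0.04, 40, 0, 0, 0, 0, 0.002, -0.07, 40, 0, 0, 0, 0, 0.002, -0.085, 40, 0, 0, 0, 0, 0.002, -0.095, 40, 0, 0, 0, 0, 0.002, -0.1, 40, 0, 0, 0, 0, 0.002, -0.104, 40, 0, 0, 0, 0, 0.002, -0.108, 40, 0, 0, 0, 0, 0.002, -0.112, 40, 0, 0, 0, 0, 0.002, -0.114, 40, 0, 0, 0, 0, 0.002, -0.114, 40, 0, 0, 0, 0, 0.002, -0.114, 40]
}}

```text
clock: 7.4
position: [0.4797, 0.2371, 0.0379]
ee_rot: [2.155, 2.286, 0.0]
force: [-0.9, -0.1, -0.2]
width: 0.697
gripper_force: 15.0
```

Emit:
{"api": "arm_command", "payload": {
  "deltas": [0, 0, 0, 0, 0, -0.002, 40, 0, 0, 0, 0, 0, -0.002, 40, 0, 0, 0, 0, 0, -0.002, 71, 0, 0, 0, 0, 0, -0.002, 71, 0, 0, 0, 0, 0, -0.002, 71, 0, 0, 0, 0, 0, -0.002, 71, 0, 0, 0, 0, 0, 0.01, 71, 0, 0, 0, 0, 0, 0.03, 71, 0, 0, 0, 0, 0, 0.07, 71, 0, 0, 0, 0, 0, 0.12, 60, 0, 0, 0, 0, 0, 0.12, 60, 0, 0, 0, 0, 0, 0.12, 60]
}}

```text
clock: 8.6
position: [0.4802, 0.2375, 0.1595]
ee_rot: [2.155, 2.286, 0.005]
force: [-0.5, 0.8, -1.6]
width: 0.658
gripper_force: 0.0
```

Emit:
{"api": "arm_command", "payload": {
  "deltas": [0, 0, 0.08, 0.02, -0.04, 0, 90, 0, 0, 0.16, 0.04, -0.08, 0, 90, 0, 0, 0.24, 0.06, -0.12, 0, 90, 0, 0, 0.32, 0.09, -0.16, 0, 90, 0, 0, 0.4, 0.12, -0.2, 0, 90, 0, 0, 0.48, 0.15, -0.24, 0, 90, 0, 0, 0.56, 0.17, -0.275, 0, 90, 0, 0, 0.64, 0.19, -0.3, 0, 90, 0, 0, 0.72, 0.196, -0.309, 0, 90, 0, 0, 0.796, 0.196, -0.309, 0, 90, 0, 0, 0.796, 0.196, -0.309, 0, 90, 0, 0, 0.796, 0.196, -0.309, 0, 90]
}}

```text
clock: 9.8
position: [0.6749, -0.0716, 0.1568]
ee_rot: [-0.415, -3.112, -0.001]
force: [-0.3, -0.1, -0.3]
width: 0.977
gripper_force: 0.0
```

```bash
python3 - <<'E'
from h import *
print(sensors.observe()["position"],sensors.observe()["ee_rot"])
S=[.676,-.0725,.06]
a=tuple(map(float,proj("top",S)[0]));b=tuple(map(float,proj("side",S)[0]))
shot("t3",a,b)
im=cv2.imread("pics/t3.png")
t=cv2.imread("pics/raw_top_t3.png");c=cv2.getRectSubPix(t,(110,110),tuple(map(float,proj("top",[.48,.2356,.03])[0])))
cv2.imwrite("pics/t3.png",cv2.resize(np.hstack([im[:,:],cv2.resize(c,(396,396),interpolation=cv2.INTER_CUBIC)]),(800,267)))
E
```

```text
[ 0.6748769  -0.07160946  0.15678468] [-4.14651302e-01 -3.11219859e+00 -7.51569263e-04]
```

View pics/t3.png

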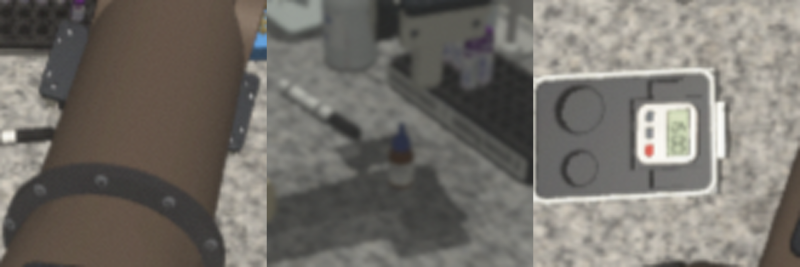

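The timer sits square in its recess, display up; the dropper stands under the hand. Descending on it.

Emit:
{"api": "arm_command", "payload": {
  "deltas": [0, 0, 0, 0, 0, -0.04, 90, 0, 0, 0, 0, 0, -0.08, 90, 0, 0, 0, 0, 0, -0.105, 90, 0, 0, 0, 0, 0, -0.119, 90, 0, 0, 0, 0, 0, -0.119, 60, 0, 0, 0, 0, 0, -0.119, 45, 0, 0, 0, 0, 0, -0.119, 38, 0, 0, 0, 0, 0, -0.119, 34, 0, 0, 0, 0, 0, -0.119, 30, 0, 0, 0, 0, 0, -0.119, 27, 0, 0, 0, 0, 0, -0.119, 24, 0, 0, 0, 0, 0, -0.119, 15, 0, 0, 0, 0, 0, -0.119, 15, 0, 0, 0, 0, 0, -0.119, 15],
  "force": 10
}}

```text
clock: 11.3
position: [0.6756, -0.072, 0.0387]
ee_rot: [0.41, 3.115, 0.0]
force: [0.2, 0.7, 0.2]
width: 0.255
gripper_force: 10.0
```

Emit:
{"api": "arm_command", "payload": {
  "deltas": [0, 0, 0, 0, 0, 0.01, 15, 0, 0, 0, 0, 0, 0.03, 15, 0, 0, 0, 0, 0, 0.06, 15, 0, 0, 0, 0, 0, 0.09, 15, 0, 0, 0, -0.01, 0.02, 0.11, 15, 0, 0, 0, -0.03, 0.05, 0.12, 15, 0, 0, 0, -0.05, 0.085, 0.12, 15, 0, 0, 0, -0.07, 0.12, 0.12, 15, 0, 0, 0, -0.09, 0.155, 0.12, 15, 0, 0, 0, -0.11, 0.19, 0.12, 15, 0, 0, 0, -0.13, 0.225, 0.12, 15, 0, 0, 0, -0.15, 0.26, 0.12, 15, 0, 0, 0, -0.17, 0.295, 0.12, 15, 0, 0, 0, -0.19, 0.33, 0.12, 15, 0, 0, 0, -0.21, 0.36, 0.12, 15, 0, 0, 0, -0.225, 0.385, 0.12, 15, 0, 0, 0, -0.234, 0.398, 0.11, 15, 0, 0, 0, -0.234, 0.398, 0.1, 15, 0, 0, 0, -0.234, 0.398, 0.1, 15]
}}

```text
clock: 13.2
position: [0.4414, 0.3242, 0.1372]
ee_rot: [-0.411, -3.114, 0.004]
force: [0.2, -0.6, 1.2]
width: 0.256
gripper_force: 10.0
```

```bash
python3 - <<'E'
from h import *
o=sensors.observe();print(o["position"],o["ee_rot"],o["width"])
S=[.4416,.3261,.08]
shot("t4",tuple(map(float,proj("top",S)[0])),tuple(map(float,proj("side",S)[0])))
E
```

```text
[0.44141414 0.32422355 0.1372061 ] [-0.41051832 -3.11357598  0.00417794] 0.25636086547014797
```

View pics/t4.png

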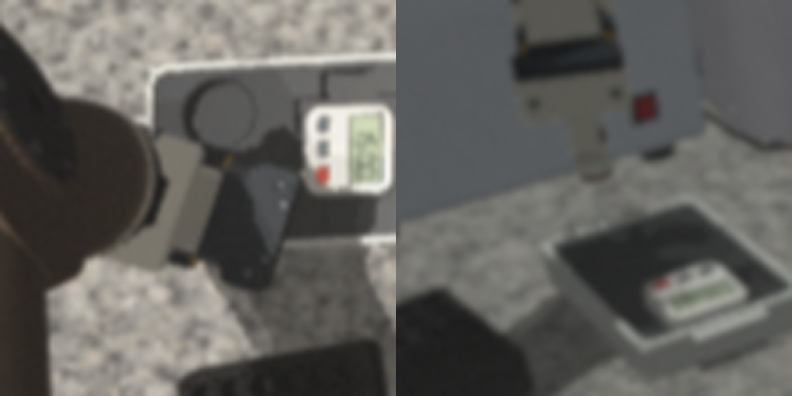

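```bash
python3 - <<'E'
from h import *
c=proj("side",[.4416,.3261,.08])[0]
f=lambda p:(p-c)*3.6+198+[396,0]
for P_ in ([.4414,.3255,.137],[.4414,.3255,.118],[.4414,.3255,.0985],[.4514,.3255,.0985],[.4414,.3155,.0985]): print(P_,f(proj("side",P_)[0]))
im=cv2.imread("pics/t4.png")[110:210,540:660]; cv2.imwrite("pics/t4z.png",cv2.resize(im,None,fx=5,fy=5,interpolation=cv2.INTER_CUBIC))
E
```

```text
[0.4414, 0.3255, 0.137] [580.6950699  130.31476756]
[0.4414, 0.3255, 0.118] [585.21509536 153.42866483]
[0.4414, 0.3255, 0.0985] [589.76577533 176.69931898]
[0.4514, 0.3255, 0.0985] [602.46863502 173.3956434 ]
[0.4414, 0.3155, 0.0985] [594.05718847 181.60981597]
```

View pics/t4z.png

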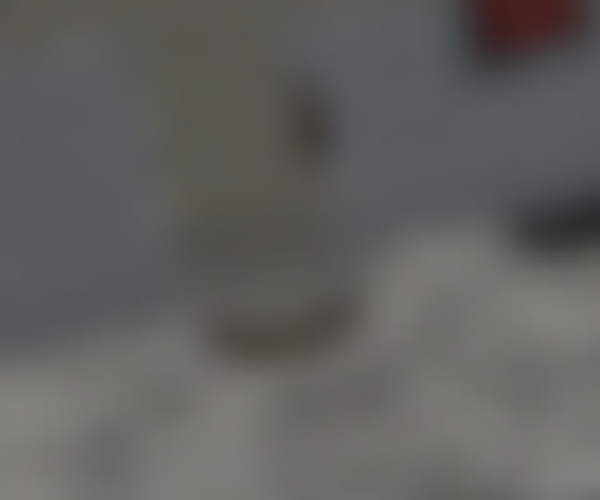

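Emit:
{"api": "arm_command", "payload": {
  "deltas": [0, 0, 0, 0, 0, -0.03, 15, 0, 0, 0, 0, 0, -0.05, 15, 0, 0, 0, 0, 0, -0.06, 15, 0, 0, 0, 0, 0, -0.067, 15, 0, 0, 0, 0, 0, -0.072, 15, 0, 0, 0, 0, 0, -0.077, 15, 0, 0, 0, 0, 0, -0.081, 15, 0, 0, 0, 0, 0, -0.085, 15, 0, 0, 0, 0, 0, -0.088, 15, 0, 0, 0, 0, 0, -0.088, 15, 0, 0, 0, 0, 0, -0.088, 15]
}}

```text
clock: 14.4
position: [0.4416, 0.3261, 0.0508]
ee_rot: [0.409, 3.115, 0.0]
force: [-0.2, -0.3, -0.5]
width: 0.255
gripper_force: 10.0
```

Emit:
{"api": "arm_command", "payload": {
  "deltas": [0, 0, 0, 0, 0, -0.002, 15, 0, 0, 0, 0, 0, -0.002, 20, 0, 0, 0, 0, 0, -0.002, 28, 0, 0, 0, 0, 0, -0.002, 40, 0, 0, 0, 0, 0, -0.002, 45, 0, 0, 0, 0, 0, -0.002, 45, 0, 0, 0, 0, 0, 0.01, 45, 0, 0, 0, 0, 0, 0.04, 45, 0, 0, 0, 0, 0, 0.09, 60, 0, 0, 0, 0, 0, 0.14, 90, 0, 0, 0, 0, 0, 0.18, 90, 0, 0, 0, 0.05, -0.02, 0.18, 90, 0, 0, 0, 0.09, -0.04, 0.18, 90, 0, 0, 0, 0.13, -0.055, 0.18, 90, 0, 0, 0, 0.17, -0.07, 0.18, 90, 0, 0, 0, 0.2, -0.08, 0.18, 90, 0, 0, 0, 0.209, -0.086, 0.18, 90, 0, 0, 0, 0.209, -0.086, 0.18, 90, 0, 0, 0, 0.209, -0.086, 0.18, 90]
}}

```text
clock: 16.3
position: [0.6495, 0.2408, 0.231]
ee_rot: [-0.409, -3.114, -0.001]
force: [-0.0, -0.1, 0.1]
width: 0.983
gripper_force: 0.0
```

```bash
python3 - <<'E'
from h import *
o=sensors.observe();print(o["position"],o["ee_rot"],o["width"])
S=[.651,.24,.1]
shot("t5",tuple(map(float,proj("top",[.5,.28,.05])[0])),tuple(map(float,proj("side",S)[0])))
E
```

```text
[0.64946381 0.24079697 0.23099338] [-4.08518744e-01 -3.11401690e+00 -8.61615039e-04] 0.9827726816284138
```

View pics/t5.png

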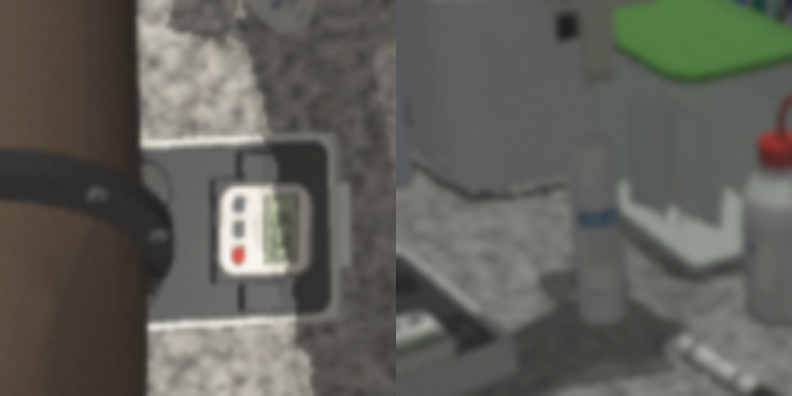

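The bottle stands directly under the finger pair, with the box and wash bottle clear of it. Descending.

Emit:
{"api": "arm_command", "payload": {
  "deltas": [0, 0, 0, 0, 0, -0.03, 90, 0, 0, 0, 0, 0, -0.06, 90, 0, 0, 0, 0, 0, -0.09, 90, 0, 0, 0, 0, 0, -0.11, 90, 0, 0, 0, 0, 0, -0.121, 80, 0, 0, 0, 0, 0, -0.121, 65, 0, 0, 0, 0, 0, -0.121, 55, 0, 0, 0, 0, 0, -0.121, 50, 0, 0, 0, 0, 0, -0.121, 46, 0, 0, 0, 0, 0, -0.121, 43, 0, 0, 0, 0, 0, -0.121, 40, 0, 0, 0, 0, 0, -0.121, 37, 0, 0, 0, 0, 0, -0.121, 30, 0, 0, 0, 0, 0, -0.121, 30, 0, 0, 0, 0, 0, -0.121, 30],
  "force": 20
}}

```text
clock: 17.9
position: [0.6508, 0.2397, 0.11]
ee_rot: [0.41, 3.114, -0.0]
force: [-0.5, -2.8, 4.0]
width: 0.423
gripper_force: 19.9
```

Emit:
{"api": "arm_command", "payload": {
  "deltas": [0, 0, 0, 0, 0, 0.01, 30, 0, 0, 0, 0, 0, 0.025, 30, 0, 0, 0, 0, 0, 0.04, 30, 0, 0, 0, 0, 0, 0.055, 30, 0, 0, 0, -0.008, 0.005, 0.065, 30, 0, 0, 0, -0.025, 0.016, 0.07, 30, 0, 0, 0, -0.045, 0.028, 0.07, 30, 0, 0, 0, -0.065, 0.04, 0.07, 30, 0, 0, 0, -0.085, 0.052, 0.07, 30, 0, 0, 0, -0.105, 0.064, 0.07, 30, 0, 0, 0, -0.122, 0.075, 0.07, 30, 0, 0, 0, -0.135, 0.083, 0.07, 30, 0, 0, 0, -0.144, 0.088, 0.07, 30, 0, 0, 0, -0.147, 0.09, 0.07, 30, 0, 0, 0, -0.147, 0.09, 0.07, 30, 0, 0, 0, -0.147, 0.09, 0.07, 30]
}}

```text
clock: 19.5
position: [0.5044, 0.3293, 0.1799]
ee_rot: [0.411, 3.114, -0.0]
force: [0.9, 0.5, -1.9]
width: 0.422
gripper_force: 19.7
```

```bash
python3 - <<'E'
from h import *
o=sensors.observe();print(o["position"],o["ee_rot"],o["width"])
S=[.504,.330,.08]
shot("t6",tuple(map(float,proj("top",[.48,.3,.05])[0])),tuple(map(float,proj("side",S)[0])))
c=proj("side",S)[0]
f=lambda p:(p-c)*3.6+198+[396,0]
for P_ in ([.504,.3304,.07],[.504,.3304,.164],[.504,.3304,.024],[.4416,.3261,.083]): print(P_,f(proj("side",P_)[0]))
E
```

```text
[0.50439582 0.32933431 0.17986152] [ 4.11174486e-01  3.11381178e+00 -3.21526855e-04] 0.42175133834057194
[0.504, 0.3304, 0.07] [595.65895484 209.16300016]
[0.504, 0.3304, 0.164] [577.610211    98.01203517]
[0.504, 0.3304, 0.024] [603.91705305 260.01948046]
[0.4416, 0.3261, 0.083] [518.26191827 216.86942732]
```

View pics/t6.png

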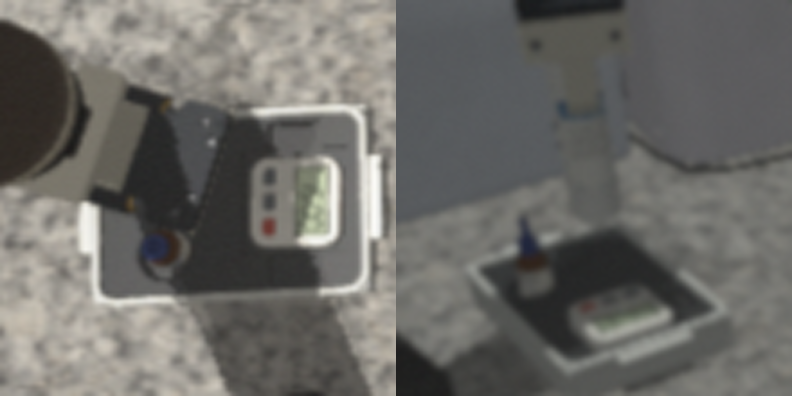

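The dropper stands upright in its well beside the timer; the bottle hangs upright over the tall well, foot near crop (597,210) as predicted (596,209). Lowering with the force watched.

Emit:
{"api": "arm_command", "payload": {
  "deltas": [0, 0, 0, 0, 0, -0.015, 30, 0, 0, 0, 0, 0, -0.03, 30, 0, 0, 0, 0, 0, -0.04, 30, 0, 0, 0, 0, 0, -0.045, 30, 0, 0, 0, 0, 0, -0.048, 30, 0, 0, 0, 0, 0, -0.051, 30, 0, 0, 0, 0, 0, -0.053, 30, 0, 0, 0, 0, 0, -0.053, 30]
}}

```text
clock: 20.4
position: [0.5037, 0.3303, 0.1268]
ee_rot: [0.409, 3.115, 0.001]
force: [1.2, 1.1, -1.0]
width: 0.414
gripper_force: 19.8
```

Emit:
{"api": "arm_command", "payload": {
  "deltas": [0, 0, 0, 0, 0, -0.004, 30, 0, 0, 0, 0, 0, -0.007, 30, 0, 0, 0, 0, 0, -0.01, 30, 0, 0, 0, 0, 0, -0.0115, 30, 0, 0, 0, 0, 0, -0.0115, 30, 0, 0, 0, 0, 0, -0.0115, 30]
}}

```text
clock: 21.0
position: [0.5035, 0.3299, 0.1151]
ee_rot: [-0.41, -3.114, 0.0]
force: [-0.1, 1.4, -1.9]
width: 0.42
gripper_force: 19.8
```

Emit:
{"api": "arm_command", "payload": {
  "deltas": [0, 0, 0, 0, 0, -0.001, 30, 0, 0, 0, 0, 0, -0.001, 40, 0, 0, 0, 0, 0, -0.001, 46, 0, 0, 0, 0, 0, -0.001, 55, 0, 0, 0, 0, 0, -0.001, 70, 0, 0, 0, 0, 0, 0, 80, 0, 0, 0, 0, 0, 0.03, 80, 0, 0, 0, 0, 0, 0.07, 80, 0, 0, 0, 0, 0, 0.11, 90, 0, 0, 0.05, 0, -0.04, 0.11, 90, 0, 0, 0.12, 0.01, -0.09, 0.11, 90, 0, 0, 0.2, 0.01, -0.14, 0.1, 90, 0, 0, 0.245, 0.02, -0.19, 0.08, 90, 0, 0, 0.245, 0.024, -0.24, 0.05, 90, 0, 0, 0.245, 0.024, -0.29, 0.01, 90, 0, 0, 0.245, 0.024, -0.33, -0.02, 90, 0, 0, 0.245, 0.024, -0.354, -0.04, 90, 0, 0, 0.245, 0.024, -0.354, -0.05, 90, 0, 0, 0.245, 0.024, -0.354, -0.05, 90]
}}

```text
clock: 22.9
position: [0.5259, -0.0263, 0.0634]
ee_rot: [0.187, -3.132, 0.001]
force: [-0.3, -0.6, 0.4]
width: 0.975
gripper_force: 0.0
```

Emit:
{"api": "arm_command", "payload": {
  "deltas": [0, 0, 0, 0, 0, -0.02, 90, 0, 0, 0, 0, 0, -0.035, 90, 0, 0, 0, 0, 0, -0.041, 90, 0, 0, 0, 0, 0, -0.041, 78, 0, 0, 0, 0, 0, -0.041, 70, 0, 0, 0, 0, 0, -0.041, 64, 0, 0, 0, 0, 0, -0.041, 58, 0, 0, 0, 0, 0, -0.041, 50, 0, 0, 0, 0, 0, -0.041, 50, 0, 0, 0, 0, 0, -0.041, 50, 0, 0, 0, 0, 0, -0.041, 50],
  "force": 12
}}

```text
clock: 24.0
position: [0.528, -0.0239, 0.0249]
ee_rot: [-0.194, 3.135, 0.001]
force: [-0.3, 0.9, 5.8]
width: 0.666
gripper_force: 12.0
```

Emit:
{"api": "arm_command", "payload": {
  "deltas": [0, 0, 0, 0, 0, 0.02, 50, 0, 0, 0, 0, 0, 0.05, 50, 0, 0, 0, 0, -0.01, 0.06, 50, 0, 0, 0, -0.005, -0.04, 0.06, 50, 0, 0, 0, -0.01, -0.08, 0.06, 50, 0, 0, 0, -0.015, -0.12, 0.06, 50, 0, 0, 0, -0.02, -0.16, 0.06, 50, 0, 0, 0, -0.025, -0.2, 0.06, 50, 0, 0, 0, -0.03, -0.235, 0.06, 50, 0, 0, 0, -0.03, -0.255, 0.06, 50, 0, 0, 0, -0.03, -0.2635, 0.06, 50, 0, 0, 0, -0.03, -0.2635, 0.06, 50, 0, 0, 0, -0.03, -0.2635, 0.06, 50]
}}

```text
clock: 25.3
position: [0.4977, -0.2861, 0.0839]
ee_rot: [0.195, -3.135, -0.002]
force: [-0.4, 0.9, -1.4]
width: 0.666
gripper_force: 12.0
```

```bash
python3 - <<'E'
from h import *
o=sensors.observe();print(o["position"],o["ee_rot"],o["width"])
S=[.498,-.2875,.06]
shot("t7",tuple(map(float,proj("top",S)[0])),tuple(map(float,proj("side",S)[0])))
# tape mask in side/top by tan colour
for n in("top","side"):
    for nm in(n+"0","raw_"+n+"_t7"):
        im=cv2.imread(f"pics/{nm}.png").astype(int);b,g,r=im[...,0],im[...,1],im[...,2]
        m=((r-b>35)&(g-b>20)&(r>110)).astype(np.uint8)
        k,l,st,ce=cv2.connectedComponentsWithStats(m)
        print(nm,[(tuple(s),tuple(np.round(c,1))) for s,c in zip(st[1:],ce[1:]) if s[4]>25])
print(proj("top",[.498,-.2875,.077]),proj("side",[.498,-.2875,.077]),proj("top",[.5277,-.0245,.019]),proj("side",[.5277,-.0245,.019]))
E
```

```text
[ 0.49766854 -0.2860545   0.08386017] [ 1.95386012e-01 -3.13507986e+00 -1.96639894e-03] 0.6663807367124089
top0 [((np.int32(155), np.int32(38), np.int32(18), np.int32(30), np.int32(239)), (np.float64(164.5), np.float64(54.1))), ((np.int32(217), np.int32(46), np.int32(7), np.int32(8), np.int32(43)), (np.float64(220.1), np.float64(49.4))), ((np.int32(197), np.int32(49), np.int32(8), np.int32(8), np.int32(44)), (np.float64(200.8), np.float64(52.6))), ((np.int32(354), np.int32(122), np.int32(7), np.int32(16), np.int32(49)), (np.float64(356.9), np.float64(129.6))), ((np.int32(361), np.int32(125), np.int32(10), np.int32(15), np.int32(51)), (np.float64(364.9), np.float64(131.7))), ((np.int32(375), np.int32(127), np.int32(16), np.int32(16), np.int32(106)), (np.float64(381.8), np.float64(134.3))), ((np.int32(369), np.int32(135), np.int32(6), np.int32(8), np.int32(29)), (np.float64(371.6), np.float64(138.3))), ((np.int32(278), np.int32(228), np.int32(23), np.int32(24), np.int32(336)), (np.float64(289.2), np.float64(239.2)))]
raw_top_t7 [((np.int32(155), np.int32(38), np.int32(18), np.int32(32)
[... 757 characters left out ...]
nt32(123), np.int32(15), np.int32(22), np.int32(5), np.int32(83)), (np.float64(133.6), np.float64(16.7))), ((np.int32(243), np.int32(236), np.int32(24), np.int32(14), np.int32(167)), (np.float64(254.3), np.float64(242.6)))]
raw_side_t7 [((np.int32(123), np.int32(14), np.int32(34), np.int32(7), np.int32(160)), (np.float64(138.1), np.float64(17.0))), ((np.int32(200), np.int32(48), np.int32(13), np.int32(6), np.int32(26)), (np.float64(205.5), np.float64(50.8))), ((np.int32(395), np.int32(220), np.int32(43), np.int32(32), np.int32(549)), (np.float64(414.9), np.float64(236.1)))]
[[394.93653195 251.36108471]] [[311.22093253 298.18631273]] [[289.3159815  239.25195399]] [[254.74548802 242.3794074 ]]
```

Emit:
{"api": "arm_command", "payload": {
  "deltas": [0, 0, 0, 0, 0, -0.02, 50, 0, 0, 0, 0, 0, -0.03, 50, 0, 0, 0, 0, 0, -0.035, 50, 0, 0, 0, 0, 0, -0.04, 50, 0, 0, 0, 0, 0, -0.044, 50, 0, 0, 0, 0, 0, -0.044, 50]
}}

```text
clock: 26.0
position: [0.4975, -0.2874, 0.04]
ee_rot: [0.194, -3.135, -0.0]
force: [0.5, 0.3, -1.5]
width: 0.664
gripper_force: 12.0
```

Emit:
{"api": "arm_command", "payload": {
  "deltas": [0, 0, 0, 0, 0, -0.003, 50, 0, 0, 0, 0, 0, -0.006, 50, 0, 0, 0, 0, 0, -0.009, 50, 0, 0, 0, 0, 0, -0.009, 50, 0, 0, 0, 0, 0, -0.009, 50]
}}

```text
clock: 26.5
position: [0.4976, -0.2875, 0.0312]
ee_rot: [0.194, -3.136, -0.0]
force: [-0.1, 0.2, -0.4]
width: 0.664
gripper_force: 12.0
```

Emit:
{"api": "arm_command", "payload": {
  "deltas": [0, 0, 0, 0, 0, -0.0015, 50, 0, 0, 0, 0, 0, -0.0015, 62, 0, 0, 0, 0, 0, -0.0015, 70, 0, 0, 0, 0, 0, -0.0015, 78, 0, 0, 0, 0, 0, 0, 82, 0, 0, 0, 0, 0, 0.03, 82, 0, 0, 0, 0, 0, 0.08, 82, 0, 0, -0.09, 0.01, 0.02, 0.12, 60, 0, 0, -0.18, 0.03, 0.06, 0.12, 50, 0, 0, -0.27, 0.05, 0.1, 0.12, 50, 0, 0, -0.36, 0.07, 0.14, 0.12, 50, 0, 0, -0.45, 0.09, 0.18, 0.12, 50, 0, 0, -0.54, 0.11, 0.22, 0.12, 50, 0, 0, -0.63, 0.13, 0.26, 0.12, 50, 0, 0, -0.72, 0.15, 0.3, 0.12, 50, 0, 0, -0.81, 0.17, 0.33, 0.12, 50, 0, 0, -0.9, 0.181, 0.35, 0.12, 50, 0, 0, -0.99, 0.181, 0.3555, 0.12, 50, 0, 0, -1.0, 0.181, 0.3555, 0.1, 50, 0, 0, -1.0, 0.181, 0.3555, 0.09, 50]
}}

```text
clock: 28.5
position: [0.678, 0.0688, 0.1199]
ee_rot: [-2.078, -2.355, 0.002]
force: [-1.0, -0.5, 0.3]
width: 0.545
gripper_force: 0.0
```

```bash
python3 - <<'E'
from h import *
o=sensors.observe();print(o["position"],o["ee_rot"],o["width"])
S=[.498,-.2865,.024]
a=tuple(map(float,proj("top",S)[0]));b=tuple(map(float,proj("side",S)[0]))
shot("t8",a,b)
for n in("top","side"):
        im=cv2.imread(f"pics/raw_{n}_t8.png").astype(int);b,g,r=im[...,0],im[...,1],im[...,2]
        m=((r-b>30)&(g-b>17)&(r>100)).astype(np.uint8); c=proj(n,S)[0]
        k,l,st,ce=cv2.connectedComponentsWithStats(m)
        print(n,c,[(s.tolist(),np.round(q,1).tolist()) for s,q in zip(st[1:],ce[1:]) if s[4]>25 and np.hypot(*(q-c))<40], proj(n,[.498,-.2865,.023]))
        print([onz(n,q,.023) for s,q in zip(st[1:],ce[1:]) if s[4]>25 and np.hypot(*(q-c))<40])
E
```

```text
[0.67797198 0.06881302 0.11987956] [-2.07840008e+00 -2.35464966e+00  1.81068510e-03] 0.5451345547581633
top [388.96850836 252.89539116] [([378, 242, 24, 23, 335], [389.0, 253.2])] [[388.86836407 252.92316021]]
[array([ 0.49737007, -0.28684046,  0.023     ])]
side [310.20432317 318.78913343] [([294, 308, 33, 26, 501], [310.4, 320.6])] [[310.1919716  319.16854088]]
[array([ 0.49631356, -0.2893482 ,  0.023     ])]
```

The tape shows as a full ring around the spindle (measured (.497,-.287)), flat. Now the marker.

Emit:
{"api": "arm_command", "payload": {
  "deltas": [0, 0, -0.02, 0, 0, -0.03, 50, 0, 0, -0.02, 0, 0, -0.06, 50, 0, 0, -0.02, 0, 0, -0.08, 50, 0, 0, -0.02, 0, 0, -0.09, 50, 0, 0, -0.02, 0, 0, -0.096, 50, 0, 0, -0.02, 0, 0, -0.096, 40, 0, 0, -0.02, 0, 0, -0.096, 32, 0, 0, -0.02, 0, 0, -0.096, 26, 0, 0, -0.02, 0, 0, -0.096, 20, 0, 0, -0.02, 0, 0, -0.096, 14, 0, 0, -0.02, 0, 0, -0.096, 8, 0, 0, -0.02, 0, 0, -0.096, 8, 0, 0, -0.02, 0, 0, -0.096, 8],
  "force": 10
}}

```text
clock: 29.9
position: [0.6788, 0.0681, 0.0256]
ee_rot: [2.117, 2.321, 0.001]
force: [-1.5, 0.9, 5.9]
width: 0.167
gripper_force: 10.0
```

Emit:
{"api": "arm_command", "payload": {
  "deltas": [0, 0, 0, 0, 0, 0.02, 8, 0, 0, 0, 0, 0, 0.05, 8, 0, 0, 0, -0.01, -0.015, 0.08, 8, 0, 0, 0, -0.03, -0.045, 0.08, 8, 0, 0, 0.01, -0.055, -0.08, 0.08, 8, 0, 0, 0.02, -0.08, -0.12, 0.08, 8, 0, 0, 0.021, -0.105, -0.16, 0.08, 8, 0, 0, 0.021, -0.13, -0.2, 0.08, 8, 0, 0, 0.021, -0.16, -0.24, 0.08, 8, 0, 0, 0.021, -0.185, -0.28, 0.08, 8, 0, 0, 0.021, -0.21, -0.315, 0.08, 8, 0, 0, 0.021, -0.23, -0.345, 0.08, 8, 0, 0, 0.021, -0.245, -0.366, 0.07, 8, 0, 0, 0.021, -0.25, -0.3745, 0.06, 8, 0, 0, 0.021, -0.25, -0.3745, 0.05, 8, 0, 0, 0.021, -0.25, -0.3745, 0.05, 8, 0, 0, 0.021, -0.25, -0.3745, 0.05, 8]
}}

```text
clock: 31.6
position: [0.4291, -0.3055, 0.075]
ee_rot: [-2.076, -2.357, -0.0]
force: [0.2, 0.2, 0.1]
width: 0.168
gripper_force: 10.0
```

```bash
python3 - <<'E'
from h import *
o=sensors.observe();print(o["position"],o["ee_rot"],o["width"])
S=[.43,-.30,.04]
a=tuple(map(float,proj("top",S)[0]));b=tuple(map(float,proj("side",S)[0]))
shot("t9",a,b)
E
```

```text
[ 0.42910026 -0.3054785   0.07497424] [-2.07626532e+00 -2.35658603e+00 -2.81818798e-04] 0.1681759219123535
```

View pics/t9.png

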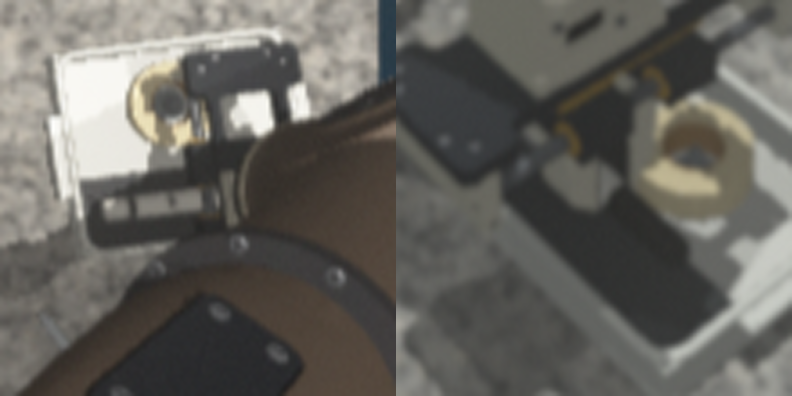

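The tape lies on the spindle; the marker's white end shows at top-crop (100,208), level with the slot. Checking that end against the slot.

```bash
python3 - <<'E'
from h import *
a=proj("top",[.43,-.30,.04])[0]
print(onz("top",a+(np.array([100,209])-198)/3.6,.057))
c,s=np.cos(.1246),np.sin(.1246)
print("want",np.array([.4277,-.297])+[-.0675*s,.0675*c])
E
```

```text
[ 0.42043324 -0.22634704  0.057     ]
want [ 0.41931125 -0.2300233 ]
```

Emit:
{"api": "arm_command", "payload": {
  "deltas": [0, 0, 0, 0, -0.002, -0.015, 8, 0, 0, 0, -0.001, -0.002, -0.024, 8, 0, 0, 0, -0.001, -0.002, -0.029, 8, 0, 0, 0, -0.001, -0.002, -0.033, 8, 0, 0, 0, -0.001, -0.002, -0.036, 8, 0, 0, 0, -0.001, -0.002, -0.036, 8, 0, 0, 0, -0.001, -0.002, -0.036, 8]
}}

```text
clock: 32.4
position: [0.4276, -0.3086, 0.0394]
ee_rot: [2.078, 2.356, 0.0]
force: [0.7, -0.3, -0.2]
width: 0.167
gripper_force: 10.0
```

Down a little more, then release.

Emit:
{"api": "arm_command", "payload": {
  "deltas": [0, 0, 0, 0, 0, -0.002, 8, 0, 0, 0, 0, 0, -0.004, 8, 0, 0, 0, 0, 0, -0.004, 8]
}}

```text
clock: 32.7
position: [0.4275, -0.3083, 0.0351]
ee_rot: [-2.078, -2.356, -0.0]
force: [-0.4, 0.4, 0.1]
width: 0.168
gripper_force: 10.0
```

Emit:
{"api": "arm_command", "payload": {
  "deltas": [0, 0, 0, 0, 0, 0, 18, 0, 0, 0, 0, 0, 0, 21, 0, 0, 0, 0, 0, 0, 24, 0, 0, 0, 0, 0, 0, 26, 0, 0, 0, 0, 0, 0, 26, 0, 0, 0, 0, 0, 0.01, 26, 0, 0, 0, 0, 0, 0.03, 26, 0, 0, 0, 0, 0, 0.07, 26, 0, 0, 0, 0, 0, 0.12, 40, 0, 0, 0, 0, 0, 0.17, 40, 0, 0, 0, 0, 0, 0.2, 40, 0, 0, 0, 0, 0.05, 0.2, 40, 0, 0, 0, 0, 0.1, 0.2, 40, 0, 0, 0, 0, 0.15, 0.2, 40, 0, 0, 0, 0, 0.2, 0.2, 40, 0, 0, 0, 0, 0.25, 0.2, 40, 0, 0, 0, 0, 0.3, 0.2, 40, 0, 0, 0, 0, 0.3, 0.2, 40]
}}

```text
clock: 34.5
position: [0.4269, -0.0021, 0.2351]
ee_rot: [-2.066, -2.364, -0.001]
force: [-0.3, 0.2, 0.4]
width: 0.434
gripper_force: 0.0
```

```bash
python3 - <<'E'
from h import *
np.set_printoptions(precision=4,suppress=True)
o=sensors.observe();print(o["position"],o["force"])
t=optics.get_image("top");s=optics.get_image("side");cv2.imwrite("pics/fin_t.png",t);cv2.imwrite("pics/fin_s.png",s)
t0=cv2.imread("pics/top0.png")
c,sn=np.cos(.1246),np.sin(.1246);Rm=np.array([[c,-sn],[sn,c]])
cen=proj("top",[.4277,-.297,.016])[0]
d=(np.abs(t.astype(int)-t0).max(2)>40)
yy,xx=np.nonzero(d);k=(abs(xx-cen[0])<40)&(abs(yy-cen[1])<16)
pts=np.array([onz("top",(x,y),.02)[:2] for x,y in zip(xx[k],yy[k])])
L=(pts-[.4708,-.2915])@Rm
print("marker pix n",len(L),"tray-frame x range",np.percentile(L[:,0],[3,50,97]),"y",np.percentile(L[:,1],[1,50,99]))
for n,im in(("top",t),("side",s)):
    b,g,r=[im[...,i].astype(int) for i in range(3)]
    def blob(m,X,rad):
        cc=proj(n,X)[0];_,_,st,ce=cv2.connectedComponentsWithStats(m.astype(np.uint8))
        return [(int(q[4]),np.round(e-cc,1)) for q,e in zip(st[1:],ce[1:]) if q[4]>6 and np.hypot(*(e-cc))<rad]
    print(n,"blue nozzle",blob((b-r>15)&(b-g>15),[.4416,.3261,.078],14),"tape",blob((r-b>30)&(g-b>17)&(r>100),[.498,-.2865,.023],20),
     "bottle",blob((np.minimum(np.minimum(r,g),b)>150),[.5042,.3304,.154],14),"timer",blob((np.minimum(np.minimum(r,g),b)>150),[.4804,.2356,.033],14))
E
```

```text
[ 0.4269 -0.0021  0.2351] [-0.3049  0.2061  0.3596]
marker pix n 196 tray-frame x range [-0.052  -0.0445 -0.0368] y [-0.0235  0.0191  0.0637]
top blue nozzle [(46, array([ 2.4, -0.8]))] tape [(332, array([0.1, 0.3]))] bottle [] timer [(563, array([0.7, 0.2]))]
side blue nozzle [(24, array([2.2, 5.6]))] tape [(502, array([0.2, 1.4]))] bottle [] timer [(101, array([-0.9,  2.2]))]
```

```bash
python3 - <<'E'
from h import *
np.set_printoptions(precision=4,suppress=True)
I={k:cv2.imread(f"pics/{k}.png") for k in("top0","side0","fin_t","fin_s")}
def blob(im,n,X,rad,f):
    b,g,r=[im[...,i].astype(int) for i in range(3)];cc=proj(n,X)[0]
    _,_,st,ce=cv2.connectedComponentsWithStats(f(b,g,r).astype(np.uint8))
    q=[(s[4],e) for s,e in zip(st[1:],ce[1:]) if s[4]>5 and np.hypot(*(e-cc))<rad];return max(q,key=lambda x:x[0]) if q else (0,cc*0)
blue=lambda b,g,r:(b-r>15)&(b-g>15)
wh=lambda th:lambda b,g,r:np.minimum(np.minimum(r,g),b)>th
for a,b_,X in(("top0","side0",[.676,-.0725,.065]),("fin_t","fin_s",[.4416,.3261,.075])):
    p=blob(I[a],"top",X,14,blue);q=blob(I[b_],"side",X,14,blue);print("dropper",p[0],q[0],tri(p[1],q[1]))
for a,b_,X in(("top0","side0",[.651,.24,.145]),("fin_t","fin_s",[.5042,.3304,.149])):
  for th in(170,140,125):
    p=blob(I[a],"top",X,14,wh(th));q=blob(I[b_],"side",X,14,wh(th));print("cap",th,p[0],q[0],p[1],q[1],proj("top",X),proj("side",X), tri(p[1],q[1]) if p[0] and q[0] else "")
# marker white barrel
X=[.424,-.265,.02];print("marker px",proj("top",X))
im=I["fin_t"];d=(np.abs(im.astype(int)-I["top0"]).max(2)>40);yy,xx=np.nonzero(d);c=proj("top",[.4277,-.297,.016])[0]
k=(abs(xx-c[0])<40)&(abs(yy-c[1])<16);P_=np.array([onz("top",(x,y),.02)[:2] for x,y in zip(xx[k],yy[k])],np.float32)
l=cv2.fitLine(P_,cv2.DIST_HUBER,0,.01,.01).ravel();print("marker yaw",np.arctan(-l[0]/l[1]),"tray .1246")
x0,y0=map(int,c);print(im[y0-12:y0+12:2,x0-36:x0+36:4].min(2))
E
```

```text
dropper 36 32 [ 0.6786 -0.073   0.0503]
dropper 46 24 [0.4443 0.3256 0.0598]
cap 170 172 12 [181.3372 180.0116] [243.8333 140.6667] [[182.0294 179.7148]] [[244.8029 142.0886]] [0.6489 0.2407 0.1495]
cap 140 0 43 [0. 0.] [243.5814 140.9535] [[182.0294 179.7148]] [[244.8029 142.0886]] 
cap 125 9 53 [190.6667 184.2222] [243.6038 141.0189] [[182.0294 179.7148]] [[244.8029 142.0886]] [0.6364 0.2157 0.1604]
cap 170 0 0 [0. 0.] [0. 0.] [[138.558  239.6171]] [[182.1021 142.0228]] 
cap 140 0 0 [0. 0.] [0. 0.] [[138.558  239.6171]] [[182.1021 142.0228]] 
cap 125 0 0 [0. 0.] [0. 0.] [[138.558  239.6171]] [[182.1021 142.0228]] 
marker px [[380.9524 281.3497]]
marker yaw 0.11271985 tray .1246
[[139 212 243 242 242 242 241 240 239 239 239 236 234 221 172 142 115 120]
 [121 236 240 242 241 241 241 241 236 225 200 133 112 105  96  97  95 111]
 [104 234 241 242 239 225 197 175 111 109 106  69  98  98  96  96  83  88]
 [103 236 189 180 132 112 105 104 103 100 102  80  88  98  96  94  85  88]
 [130 241 130 107 106 105 102 104 102 102 100 101  84  74  71  64  87  96]
 [160 241 158 106 105 105 107 115 139 167 102 195  60  61  64  60  81  93]
 [161 166 203 111 168 112 211 218 220 232 114 233  69  59  64  57  87  93]
 [158 173 216 134 237 111 236 233 222 224 107 190  63  71  73  72  93  93]
 [163 144 233 125 216 103 193 158 146 125  99 102  92  93  97  95  93  91]
 [167 152 229 108 109 105 104  93 104  99 101 100  96  98  96  94  97 102]
 [156 134 209  98 101  99 102 103 101 100 100  97  92 111 118 182 207 220]
 [143 158 198 106 106 106 103 103  98 103 110 174 205 221 219 179 173 157]]
```

```bash
python3 - <<'E'
import cv2,numpy as np
from h import *
np.set_printoptions(linewidth=250)
t=cv2.imread("pics/fin_t.png");s=cv2.imread("pics/fin_s.png")
c=np.int32(proj("top",[.4277,-.297,.02])[0]);print("centre px",proj("top",[.4277,-.297,.02]),c)
print(t[c[1]-2:c[1]+9,c[0]-32:c[0]+36].min(2)[:, ::2])
for n,im,X in(("top",t,[.5042,.3304,.154]),("side",s,[.5042,.3304,.154])):
    q=np.int32(proj(n,X)[0]);print(n,q);print(im[q[1]-14:q[1]+44:3 if n=="side" else 2,q[0]-18:q[0]+20:2].min(2)[:20])
E
```

```text
centre px [[393.18670276 280.20787988]] [393 280]
[[231 236 111 106 106 103 105 105 106 106 106 112 111 126 155 163 166 100 154 188 201  98  60  60  60  60  59  62  61  62  74  92  89 203]
 [187 233 115  95 113 109 108  95 128 158 167 175 155 165 204 211 214 131 183 225 224 113  67  62  63  65  63  62  60  63  76  91  91 196]
 [131 226 123 100 155 166 170 102 172 207 215 218 191 175 228 230 232 166 190 235 230 128  63  61  63  62  61  60  59  73  85  91  95 191]
 [127 212 124 108 197 213 217 124 195 230 232 234 220 171 235 235 234 177 176 230 222 121  61  59  60  60  63  58  66  88  82  87  93 171]
 [120 200 127 109 217 236 234 149 197 237 236 234 225 195 229 226 222 168 159 199 182  95  62  69  78  77  77  72  79  93  90  89  92 158]
 [122 197 137 109 217 235 232 154 179 230 225 220 209 197 203 190 174 133 124 139 126  90  80  83  87  92  89  88  90  95  94  92  90 158]
 [110 186 154 107 204 220 209 143 157 199 178 163 151 148 143 135 121 106 102 106  98  84  94  95  96  96  95  94  93  94  94  94  86 172]
 [104 165 175 106 158 167 145 117 126 139 123 113 108 108 107 104 103 101 100
[... 2970 characters left out ...]
89  88  90  97 100  98  80  80  81  82  82  80  75 105 115 121 117]
 [ 78  74 100 107 112 118 116 110  85  80  83  81  82  81  71 104 112 113 115]
 [111 119 123 121 117 110 109 115  94  79  81  81  82  82  72  93 107 121 125]
 [121 113 105 101  99 114 116 111  94  79  80  82  82  82  74  88 107 107 107]
 [121  88  80 108 112 115 115 120 110  85  80  82  82  83  79  84 120 124 126]
 [120  99  52  96 112 116 127 148 145 101  83  81  83  82  81  77 128 136 118]
 [119  74  43  54 115 135 113  90  73  82  97  93  85  83  82  70  66  96 136]
 [135  80  41  40  44  56  57  57  57  72  95  98 100  94  89  77  63  52  64]
 [ 57  36  28  29  33  49  58  58  53  54  88  95  98  97  93  88  75  56  59]]
```

```bash
python3 -c "
from cell import arm
print(arm.sign_off())"
```

```text
the job is handed in; nothing more can be done
None
```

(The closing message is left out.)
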